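Put the sample pots away under the dust hood

ROBOT

A 7-joint arm with a two-finger parallel gripper is mounted at the origin on the work surface. World frame = base frame: x ahead of the robot, y to its left, z up, the work surface at z = 0. Lengths are in mm, angles in rad, forces in N, time in s.
With the tool pointing down it reaches from about 350 to 900 mm from the base axis. Payload 19.9 kg.
Tool frame: the origin (TCP) lies where the fingers leave the gripper's body, on its centre line; the fingertips stand 73 mm ahead of it and the grasp point (between the pads) lies 54 mm ahead of it (bot.grip_point_offset is the distance from the TCP to the grasp point, in mm); y points along the fingers, x is the direction in which the jaws open and shut, and the axes are right-handed (so a half turn about y gives the same grasp; the last joint's range is limited). The gripper opens to 85 mm and grips with 20 to 120 N. Pads are 22 mm wide; open, the fingers measure 114 mm over their backs; the gripper's body (76 mm by 85 mm) begins 54 mm behind the grasp point. The pads swing forward as they close: fully open they stand 13 mm farther back than shut.
Start: joints at [-1.248, 0.417, -0.01, 1.614, 0.005, 1.111, -0.053], TCP at [222.38, 584.085, 303.86] pointing down, gripper open.
Joint ranges: [-2.81, 2.81], [-0.39, 2.02], [-1.27, 1.25], [0.06, 2.57], [-1.19, 4.33], [0.19, 2], [-2.82, 2.82]. Speed limits (rad/s): [1.89, 1.89, 2.39, 2.39, 3.01, 3.01, 3.01].

INTERFACE

Orientations are given as a rotation vector (axis times angle).
In Python, from bench import bot, hand, grab_frame gives the robot as it stands. Calls block until the motion is done:
- bot.move_ptp(position, orientation): joint-space move of the TCP to a pose.
- bot.servo_line(position, frame=None, max_speed=150, f_stop=None): straight line of the TCP; frame=None keeps the orientation; max_speed is the mean speed in mm/s. With f_stop (N) it stops when the force on the tool has changed by that much, and returns True; else False.
- bot.set_joints(angles): joint-space move.
- hand.move_gripper(opening, f_grip=None): opening from 0.0 (shut) to 1.0 (fully open); f_grip is the grip in N (None keeps the last); returns when the fingers have stopped.
- bot.dwell(seconds).
- bot.inverse_kinematics(position, orientation): joint angles nearest the present ones, or None.
- grab_frame(name): name is "scene" or "top" or "wrist"; returns a dict with "color" (420x560x3 uint8, blue, green, red), "range_z" (420x560 float32, mm along the optical axis (not along the pixel's ray), 0 where there is no reading), "K" (3x3 intrinsics, pixels), "world_from_camera" (4x4, takes a point from camera to world coordinates); the wrist camera has in their place "T_tool_cam" (4x4, takes a point from camera to tool coordinates, whose origin is the TCP and whose axes are the tool frame's). Camera axes: x right, y down, z forward; pixel columns grow to the right and rows downward; lengths in mm; the calibration is good to about 2 mm. A picture is of the moment at which its call begins: read the wrist's pose just before it.
A pose or a line that the arm cannot do raises bot.PlanningError and nothing moves.
- bot.finish_job(): hands the job in, once; it reports no verdict.
Readings, each from a call of its own:
- bot.read_t(): time.
- bot.read_qpos(): joint angles.
- bot.read_joint_vel(): joint speeds.
- bot.read_joint_torque(): joint torques, N m.
- bot.read_ee_pos(): TCP position.
- bot.read_ee_rot(): TCP orientation.
- bot.read_contact_force(): force on the tool from outside, world axes, zero at the start.
- bot.read_wrist_torque(): the same for the moment, N m.
- bot.read_gripper_width(): opening from 0.0 (shut) to 1.0 (fully open).
Only numpy, scipy, OpenCV 4.12 (cv2) and the standard library are available. Lean on these libraries where they do the work, as an engineer would, in place of code of your own. Each camera call takes 0.05 s, during which the arm holds its last target.

TASK

Put the loose sample pots on the bench away after class: press the stand's red lever right down so that the clear hood opens wide, then nest every loose pot, upright, onto the base pot or stack of its own colour, bedding each with only a light push so that it sits straight and snug but is not wedged. When all are in, ease the lever slowly back up to its top so that the hood shuts over the stacks, and leave the other things on the bench alone.

Things in the scene. Friction and masses are not known exactly. Their poses are not given: they have to be found in the camera images.
- blue_1_mid (a point): a blue tapered open pot, rigid plastic: 70 mm high, 59 mm across the mouth, 46 mm across the foot, wall 2 mm, about 60 g, mouth up. The point is its centre, half-way up (35 mm above its foot), on its axis; z is its axis. None when this pot is absent. It starts on the bench.
- yellow_1_mid (a point): a yellow tapered open pot, rigid plastic: 70 mm high, 59 mm across the mouth, 46 mm across the foot, wall 2 mm, about 60 g, mouth up. The point is its centre, half-way up (35 mm above its foot), on its axis; z is its axis. None when this pot is absent. It starts on the bench.
- blue_2_mid (a point): a blue tapered open pot, rigid plastic: 70 mm high, 59 mm across the mouth, 46 mm across the foot, wall 2 mm, about 60 g, mouth up. The point is its centre, half-way up (35 mm above its foot), on its axis; z is its axis. None when this pot is absent. It starts on the bench.
- yellow_2_mid (a point): a yellow tapered open pot, rigid plastic: 70 mm high, 59 mm across the mouth, 46 mm across the foot, wall 2 mm, about 60 g, mouth up. The point is its centre, half-way up (35 mm above its foot), on its axis; z is its axis. None when this pot is absent. It starts on the bench.
- blue_3_mid (a point): a blue tapered open pot, rigid plastic: 70 mm high, 59 mm across the mouth, 46 mm across the foot, wall 2 mm, about 60 g, mouth up. The point is its centre, half-way up (35 mm above its foot), on its axis; z is its axis. None when this pot is absent. It starts on the bench.
- yellow_3_mid (a point): a yellow tapered open pot, rigid plastic: 70 mm high, 59 mm across the mouth, 46 mm across the foot, wall 2 mm, about 60 g, mouth up. The point is its centre, half-way up (35 mm above its foot), on its axis; z is its axis. None when this pot is absent. It starts on the bench.
- base_blue_mid (a point): the blue base pot, same shape and size as the loose pots, mouth up and fixed to the floor of the stand (foot 6 mm above the bench); the blue stack grows on it. The point is its centre, half-way up. Its z axis points up.
- base_blue_rim (a point): centre of the blue base pot's mouth, 76 mm above the bench. Each nested pot's rim comes 26 to 30 mm above the rim below. Let down by its weight alone a pot rests 29.5 mm up; a light push (4 to 10 N) beds it 0.5 to 3 mm deeper, and it stays there: good, even if pushed again. Some 20 N or more drives it deeper, where it is wedged: wrong. Hanging askew is wrong too.
- base_yellow_mid (a point): the yellow base pot, same shape and size as the loose pots, mouth up and fixed to the floor of the stand (foot 6 mm above the bench); the yellow stack grows on it. The point is its centre, half-way up. Its z axis points up.
- base_yellow_rim (a point): centre of the yellow base pot's mouth, 76 mm above the bench. Each nested pot's rim comes 26 to 30 mm above the rim below. Let down by its weight alone a pot rests 29.5 mm up; a light push (4 to 10 N) beds it 0.5 to 3 mm deeper, and it stays there: good, even if pushed again. Some 20 N or more drives it deeper, where it is wedged: wrong. Hanging askew is wrong too.
- stand: the grey storage stand, fixed to the bench: a tray 155 mm deep (x) by 260 mm wide (y), walls 62 mm high, floor 6 mm thick. Origin under its centre, on the bench. Its front is -x (lever side). The two base pots stand at x = +12, y = +60 and -60 mm in it, colours either way round. A clear hood (118 mm high) is hinged on the rear (+x) wall's top; open, it stands on end behind the tray, its top 220 mm above the bench.
- lever (a joint): the lift lever at the stand's front: 0 = up, hood shut; 0.6 = pressed right down, hood wide open. It pivots about point lever_hinge on an axis along the stand's y; the knob, 95 mm in front of it, moves some 55 mm down. It is stiff (3 to 10 N at the knob to press or to lift) and stays where it is left. Eased back: the knob rises slower than 0.19 m/s.
- lever_knob (a point): centre of the lever's red knob, a disc 26 mm across and 14 mm thick (along the stand's y), flat sides free: it can be pressed from above or pinched from above across its 14 mm and raised, turning between the fingers. With the lever up about 104 mm above the bench, pressed about 50 mm.
- lever_hinge (a point): the point on the lever's pivot axis about which the knob swings; fixed to the stand, its axes are the stand's.
- hood (a joint): angle of the clear hood, linked to the lever (2.8 times the lever's angle): 0 shut, 1.68 wide open.
- dish_a: small closed dish, 58 mm across, 14 mm high, lying among the pots; origin under its centre. To be left alone.
- dish_b: closed dish, 88 mm across, 14 mm high; origin under its centre. To be left alone.
- dish_c: closed dish, 88 mm across, 14 mm high; origin under its centre. To be left alone.
- tube: capped tube standing on the bench, 34 mm across at its blue cap, 113 mm high; origin under its centre. To be left alone.
- marker: white marker pen lying on the bench, 130 mm long; origin under its centre. To be left alone.
- tip_box: dark blue box of tips, 100 x 75 x 55 mm; origin under its centre. To be left alone.
There are look-alikes about, which are no part of the job. What is shaped like the part that bears blue_2_mid but green is not meant.

How it is judged:
By the outcome, as a careful person would: the job done as asked, in the order asked, and still so for the second after the job is handed in, with the robot touching nothing.
Of blue_1, yellow_1, blue_2, yellow_2, blue_3, yellow_3 only 3 to 5 are there at a start; the rules pass over those that are not, and their reading is None.
At some moment in a run one of blue_1, yellow_1, blue_2, yellow_2, blue_3, yellow_3 may be knocked a few centimetres aside while the robot is not near it.
Once in a run the grip may slacken for a moment while it holds something.
It also fails if it takes over 210 s, if anything falls off the work surface, if the arm or the gripper's body presses on something with over 40 N, if the wrist force passes 120 N, or if a joint passes its speed limit or range.

## Working session

There is one attempt and no reset: what is moved stays moved. The work goes in short steps, each a Python script; the robot and the scene stay as the last script left them, time stands still between calls to the robot, and variables do not carry over. Pictures are saved under pics/ and viewed, and the job is handed in when it is done.

```bash
ls; mkdir -p pics; python3 - <<'E'
from bench import bot,hand,grab_frame
import cv2
print(bot.read_t(),bot.read_ee_pos(),bot.read_ee_rot(),bot.read_gripper_width(),bot.grip_point_offset)
for n in ["scene","top","wrist"]:
    f=grab_frame(n); cv2.imwrite(f"pics/a_{n}.png",f["color"])
    print(n,f["K"].tolist(), f.get("world_from_camera",f.get("T_tool_cam")).round(3).tolist(), (f["range_z"]>0).mean())
E
```

```text
pics
0.0 [222.33630775 583.84835072 303.26470242] [-1.3604238  -0.93651027  0.93804266] 1.0003531530173166 53.900000000000006
scene [[438.1793575890654, 0.0, 279.51657441391404], [0.0, 438.1793575890654, 202.55904151189353], [0.0, 0.0, 1.0]] [[-0.318, 0.635, -0.704, 1358.082], [0.948, 0.196, -0.252, 298.736], [-0.022, -0.747, -0.664, 880.731], [0.0, 0.0, 0.0, 1.0]] 0.996203231292517
top [[443.68539347456743, 0.0, 276.8164121302682], [0.0, 443.68539347456743, 213.44068803429622], [0.0, 0.0, 1.0]] [[-0.02, -0.998, 0.054, 440.129], [-1.0, 0.021, 0.009, -33.776], [-0.01, -0.054, -0.999, 1227.356], [0.0, 0.0, 0.0, 1.0]] 0.9960416666666667
wrist [[324.5867377779842, 0.0, 277.596592565305], [0.0, 324.5867377779842, 209.72096386767168], [0.0, 0.0, 1.0]] [[1.0, -0.0, 0.0, 1.275], [-0.0, -0.293, 0.956, -70.42], [-0.0, -0.956, -0.293, 74.126], [0.0, 0.0, 0.0, 1.0]] 0.9959778911564626
```

View pics/a_scene.png

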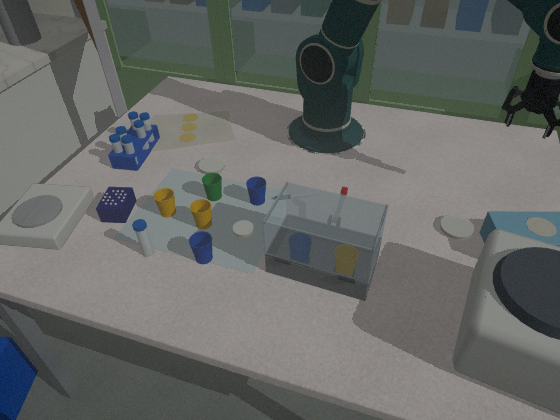

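View pics/a_top.png

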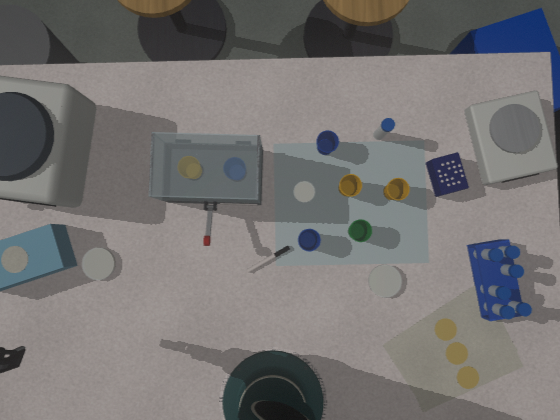

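View pics/a_wrist.png

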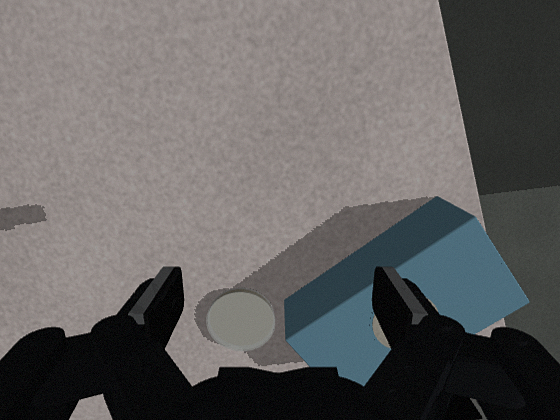

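```bash
cat > h.py <<'E'
from bench import bot,hand,grab_frame
import numpy as np, cv2
from scipy.spatial.transform import Rotation as Rn
from scipy.optimize import least_squares
G=bot.grip_point_offset
def ori(a):
    x=np.array([np.cos(a),np.sin(a),0]);y=np.array([0,0,-1.]);z=np.cross(x,y)
    return Rn.from_matrix(np.stack([x,y,z],1)).as_rotvec()
def cloud(f,T=None):
    T=f["world_from_camera"] if T is None else T
    K=f["K"];z=f["range_z"];v,u=np.mgrid[:z.shape[0],:z.shape[1]]
    P=np.stack([(u-K[0,2])/K[0,0]*z,(v-K[1,2])/K[1,1]*z,z],-1)
    W=P@T[:3,:3].T+T[:3,3]; W[z<=0]=np.nan
    return W
def grab_wrist():
    p=bot.read_ee_pos();r=bot.read_ee_rot();f=grab_frame("wrist")
    T=np.eye(4);T[:3,:3]=Rn.from_rotvec(r).as_matrix();T[:3,3]=p
    return f,T@f["T_tool_cam"]
RG=dict(blue=((105,120,40),(128,255,255)),yellow=((12,120,80),(32,255,255)),green=((40,90,30),(85,255,255)),red=((0,150,80),(8,255,255)))
def mask(img,c):
    h=cv2.cvtColor(img,cv2.COLOR_BGR2HSV);m=cv2.inRange(h,*[np.array(t) for t in RG[c]])
    if c=="red": m|=cv2.inRange(h,np.array((172,150,80)),np.array((180,255,255)))
    return m
def onplane(f,uv,h,T=None):
    T=f["world_from_camera"] if T is None else T
    K=f["K"];uv=np.atleast_2d(uv).astype(float)
    d=np.c_[(uv-K[:2,2])/[K[0,0],K[1,1]],np.ones(len(uv))]@T[:3,:3].T
    o=T[:3,3];return o+d*((h-o[2])/d[:,2])[:,None]
def circ(p,r=None):
    c0=p.mean(0)
    if r is None:
        s=least_squares(lambda q:np.hypot(*(p-q[:2]).T)-q[2],[*c0,29],loss="soft_l1").x
    else:
        s=np.r_[least_squares(lambda q:np.hypot(*(p-q).T)-r,c0,loss="soft_l1").x,r]
    return s
def pots(f=None,zlo=58,zhi=82,T=None,cols=("blue","yellow","green")):
    if f is None: f=grab_frame("top")
    W=cloud(f,T);out=[]
    for c in cols:
        m=mask(f["color"],c)
        m=cv2.morphologyEx(m,cv2.MORPH_CLOSE,np.ones((3,3)))
        n,l,s,ce=cv2.connectedComponentsWithStats(m)
        for i in range(1,n):
            if s[i,4]<120: continue
            P=W[(l==i)];P=P[np.isfinite(P[:,0])]
            q=P[(P[:,2]>zlo)&(P[:,2]<zhi)]
            if len(q)<12: continue
            cc=circ(q[:,:2]); out.append((c,ce[i].round(),cc.round(1),np.median(q[:,2]).round(1),len(q),s[i,4]))
    return out
def go(x,y,zg,a,ptp=True,speed=150,f_stop=None):
    "grasp point to x,y,zg"
    p=[x,y,zg+G]
    if ptp: return bot.move_ptp(p,ori(a))
    return bot.servo_line(p,speed and None if False else None,speed,f_stop)
E
python3 - <<'E'
from h import *
R=Rn.from_rotvec(bot.read_ee_rot()).as_matrix();print(R.round(2))
f=grab_frame("top")
for o in pots(f): print(o)
W=cloud(f)
m=mask(f["color"],"red");n,l,s,ce=cv2.connectedComponentsWithStats(m)
for i in range(1,n): print("red",s[i],ce[i],np.nanmedian(W[l==i],0), np.nanmax(W[l==i],0), onplane(f,ce[i],110))
for uv in [(207,168),(190,168),(235,168),(155,137),(260,137),(258,200),(153,199),(208,206),(208,220)]:
    print(uv,W[uv[1],uv[0]].round(1))
f=grab_frame("scene");W=cloud(f)
m=mask(f["color"],"red");n,l,s,ce=cv2.connectedComponentsWithStats(m)
for i in range(1,n): print("red",s[i],ce[i],np.nanmedian(W[l==i],0), onplane(f,ce[i],104))
E
```

```text
[[ 0.36 -0.   -0.93]
 [ 0.93 -0.    0.36]
 [-0.   -1.   -0.  ]]
('blue', array([327., 143.]), array([ 689.9, -158.9,   27.7]), np.float64(68.3), 74, np.int32(275))
('blue', array([309., 239.]), array([ 433.1, -104.6,   27.1]), np.float64(68.2), 65, np.int32(352))
('blue', array([498., 280.]), array([ 312.5, -594.2,   49.6]), np.float64(58.9), 179, np.int32(3041))
('yellow', array([350., 185.]), array([ 573.2, -215.8,   27.7]), np.float64(68.6), 97, np.int32(410))
('yellow', array([397., 189.]), array([ 560.7, -339.2,   27.6]), np.float64(68.2), 117, np.int32(442))
('green', array([360., 230.]), array([ 453.8, -238. ,   27.7]), np.float64(69.1), 93, np.int32(390))
red [204 237   5   7  21] [205.95238095 240.38095238] [437.17036021 155.09827327 114.80218893] [444.78683286 160.57747814 119.46558411] [[436.24999247 156.20122305 110.        ]]
(207, 168) [608.9 140.3 177. ]
(190, 168) [609.1 180.  181.7]
(235, 168) [606.8  72.9 181.3]
(155, 137) [686.6 264.4 176.9]
(260, 137) [722.6  20.3  -4.9]
(258, 200) [532.5  21.5 144. ]
(153, 199) [ 5.538e+02  3.212e+02 -1.000e-01]
(208, 206) [525.4 155.6  75.9]
(208, 220) [488.6 154.9  83. ]
red [341 188   6   7  25] [344.08 190.08] [443.29861156 159.76387215 113.63161807] [[433.66289156 157.44745901 104.        ]]
red [343 193   1   1   1] [343. 193.] [451.62241018 158.05881076 108.24489562] [[446.64131604 157.28577489 104.        ]]
```

```bash
python3 - <<'E'
import cv2
i=cv2.imread("pics/a_top.png")[110:280,130:290];cv2.imwrite("pics/a_topc.png",cv2.resize(i,None,fx=4.5,fy=3.5*4.5/4.5,interpolation=cv2.INTER_CUBIC)[:600,:800])
E
```

```text
(no output)
```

View pics/a_topc.png

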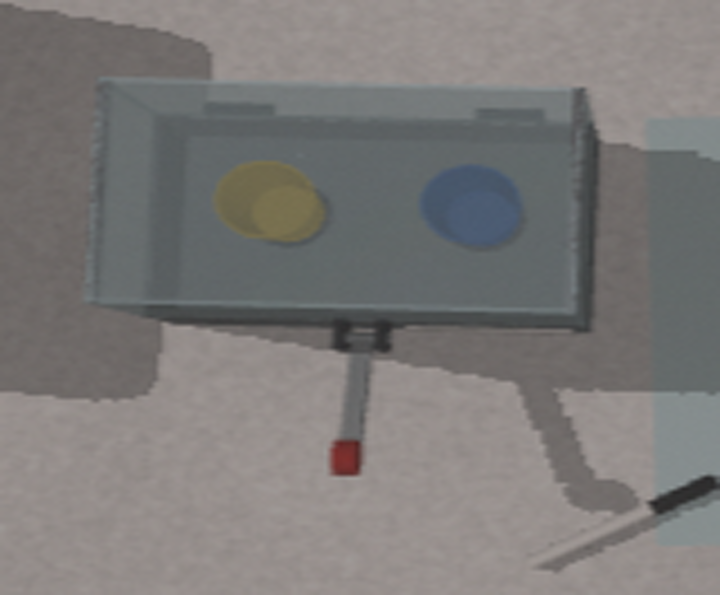

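```bash
python3 - <<'E'
from h import *
f=grab_frame("top")
B=[onplane(f,p,76)[0] for p in [(189.3,167.1),(234.7,168.9)]]
print("bases",B[0].round(1),B[1].round(1),np.linalg.norm(B[0]-B[1]),"dir",np.degrees(np.arctan2(*(B[0]-B[1])[[1,0]])))
hand.move_gripper(0.0)
print(bot.read_t())
bot.move_ptp([436,156.5,215],ori(np.pi/2))
f,T=grab_wrist();cv2.imwrite("pics/b_wrist.png",f["color"])
print(bot.read_ee_pos(),bot.read_t(),bot.read_contact_force())
m=mask(f["color"],"red");n,l,s,ce=cv2.connectedComponentsWithStats(m);W=cloud(f,T)
for i in range(1,n):
  if s[i,4]>20: print("red",s[i],ce[i],np.nanmedian(W[l==i],0),onplane(f,ce[i],110,T))
E
```

```text
bases [628.6 203.4  76. ] [621.2  84.5  76. ] 119.145020400872 dir 86.45825949156333
1.0667
[436.03882541 157.34252065 215.12068938] 2.8833 [-0.17756402  0.51708177  0.42749665]
red [265 226  25  28 610] [276.44098361 240.73278689] [432.99034845 157.39688026 115.24443521] [[435.15027219 157.62505139 110.        ]]
```

View pics/b_wrist.png

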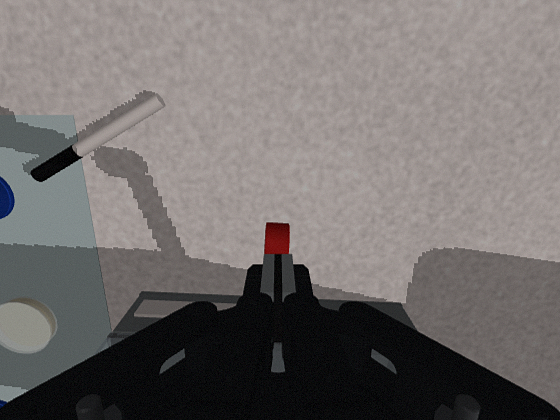

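```bash
python3 - <<'E'
from h import *
bot.servo_line([435,157,192],max_speed=80,f_stop=15)
r=bot.servo_line([434,157,126],max_speed=40,f_stop=28)
print(r,bot.read_ee_pos(),bot.read_contact_force(),bot.read_t())
p=bot.read_ee_pos()
f=grab_frame("top");cv2.imwrite("pics/c_top.png",f["color"])
bot.servo_line([434,157,230],max_speed=120)
f=grab_frame("scene");cv2.imwrite("pics/c_scene.png",f["color"])
f,T=grab_wrist();cv2.imwrite("pics/c_wrist.png",f["color"])
m=mask(f["color"],"red");n,l,s,ce=cv2.connectedComponentsWithStats(m);W=cloud(f,T)
for i in range(1,n):
  if s[i,4]>20: print("red",s[i],ce[i],np.nanmedian(W[l==i],0),onplane(f,ce[i],58,T))
hand.move_gripper(1.0)
print(bot.read_t())
E
```

```text
True [434.67221655 157.12934975 132.33409444] [-8.23674614 -2.81387255 29.15258666] 4.6833
red [269 197  18  29 476] [277.48529412 211.01680672] [434.20887318 157.26162515  59.36377959] [[435.04417488 157.63281007  58.        ]]
6.5833
```

View pics/c_scene.png

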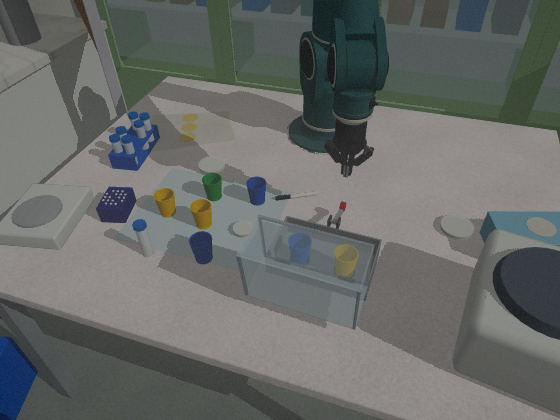

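View pics/c_wrist.png

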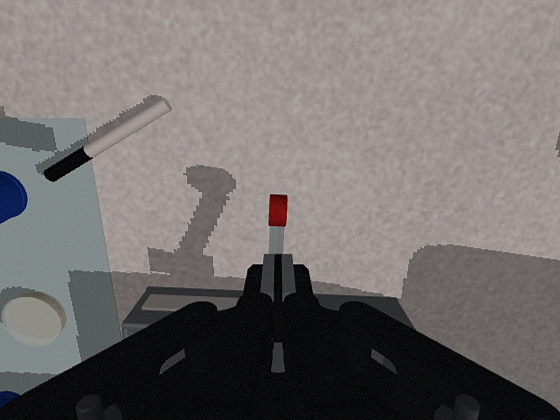

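```bash
python3 - <<'E'
from h import *
bot.move_ptp([480,144,330],ori(np.pi/2))
f=grab_frame("top");cv2.imwrite("pics/d_top.png",f["color"])
for o in pots(f,64,86): print(o)
fs=grab_frame("scene")
print("scene")
for o in pots(fs,64,86): print(o)
# bases via wrist
f,T=grab_wrist();cv2.imwrite("pics/d_wrist.png",f["color"])
print("wrist")
for o in pots(f,64,86,T): print(o)
print(bot.read_t(),bot.read_ee_pos())
E
```

```text
('blue', array([326., 142.]), array([ 689.8, -159.1,   27.8]), np.float64(69.1), 48, np.int32(265))
('blue', array([234., 168.]), array([623.5,  86.3,  27.7]), np.float64(74.0), 87, np.int32(407))
('blue', array([309., 238.]), array([ 433. , -104.6,   27.5]), np.float64(69.0), 36, np.int32(301))
('yellow', array([191., 166.]), array([629.6, 206.1,  27.9]), np.float64(73.1), 83, np.int32(360))
('yellow', array([350., 185.]), array([ 573.5, -216. ,   28. ]), np.float64(69.4), 76, np.int32(410))
('yellow', array([397., 189.]), array([ 560.8, -339.4,   28. ]), np.float64(69.5), 86, np.int32(438))
('green', array([360., 231.]), array([ 454. , -238.3,   27.9]), np.float64(69.4), 74, np.int32(367))
scene
('blue', array([257., 192.]), array([ 435.1, -102.4,   27.8]), np.float64(68.3), 46, np.int32(285))
('blue', array([202., 245.]), array([ 693.5, -157.9,   27.7]), np.float64(68.5), 82, np.int32(416))
('yellow', array([165., 201.]), array([ 563.7, -338.4,   28. ]), np.float64(68.5), 89, np.int32(483))
('yellow', array([202., 213.]), array([ 576.2, -215.3,   28.2]), np.float64(68.2), 86, np.int32(503))
('green', array([213., 185.]), array([ 457.1, -237.4,   28. ]), np.float64(68.3), 76, np.int32(405))
wrist
('blue', array([ 42., 140.]), array([ 435.5, -102.4,   28. ]), np.float64(69.3), 922, np.int32(4143))
('blue', array([230., 302.]), array([626. ,  88.2,  27.7]), np.float64(73.6), 844, np.int32(2634))
('blue', array([ 56., 323.]), array([ 697.8, -152.6,   34.5]), np.float64(69.3), 83, np.int32(967))
('yellow', array([329., 306.]), array([632. , 207.5,  27.7]), np.float64(73.5), 850, np.int32(2613))
7.25 [479.40842608 144.10268365 329.12350831]
```

View pics/d_top.png

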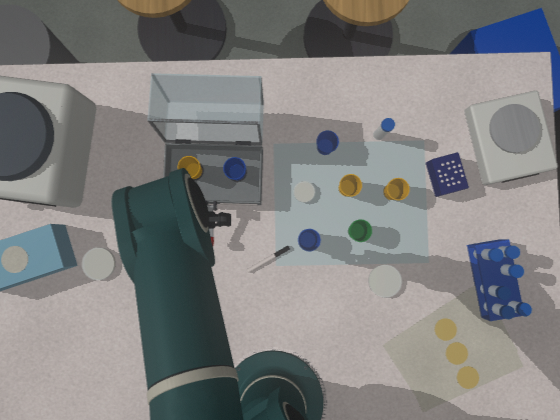

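View pics/d_wrist.png

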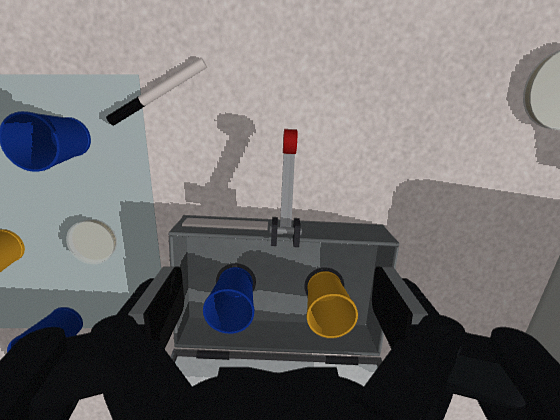

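```bash
cat >> h.py <<'E'
A=np.pi/2
def look(xy,col,rim,z=None,a=A,pic=None):
    "hover directly above and measure pot rim centre with wrist cam"
    z=(rim+180) if z is None else z
    bot.move_ptp([xy[0],xy[1],z],ori(a))
    f,T=grab_wrist()
    if pic: cv2.imwrite(f"pics/{pic}.png",f["color"])
    L=[o for o in pots(f,rim-6,rim+10,T,(col,)) if np.hypot(o[2][0]-xy[0],o[2][1]-xy[1])<60 and 25<o[2][2]<31]
    L.sort(key=lambda o:np.hypot(o[2][0]-xy[0],o[2][1]-xy[1]))
    for o in L: print("  look",o[0],o[1],o[2],o[3])
    return L[0][2][:2] if L else None
def pick(xy,col,pic=None,a=A):
    c=look(xy,col,70,a=a,pic=pic)
    if c is None: print("not seen");return None
    bot.servo_line([c[0],c[1],250],max_speed=100)
    if bot.servo_line([c[0],c[1],115],max_speed=130,f_stop=10): print("contact while descending",bot.read_ee_pos(),bot.read_contact_force()); return None
    hand.move_gripper(0.0,f_grip=50)
    print("  grip",bot.read_gripper_width(),bot.read_ee_pos().round(1),"t",bot.read_t())
    bot.servo_line([c[0],c[1],330],max_speed=200)
    print("  lifted",bot.read_gripper_width())
    return c
E
python3 - <<'E'
from h import *
print(pick((435,-103),"blue","e_look"))
f,T=grab_wrist();cv2.imwrite("pics/e_held.png",f["color"])
f=grab_frame("scene");cv2.imwrite("pics/e_scene.png",f["color"])
print(bot.read_contact_force(),bot.read_t())
E
```

```text
look blue [275. 204.] [ 435.1 -103.4   27.9] 69.9
  grip 0.6420328622221487 [ 435.7 -103.5  115.8] t 10.175
  lifted 0.6440119831134474
[ 435.1 -103.4]
[-0.40189458 -0.01782296 -0.47368874] 11.5
```

View pics/e_held.png

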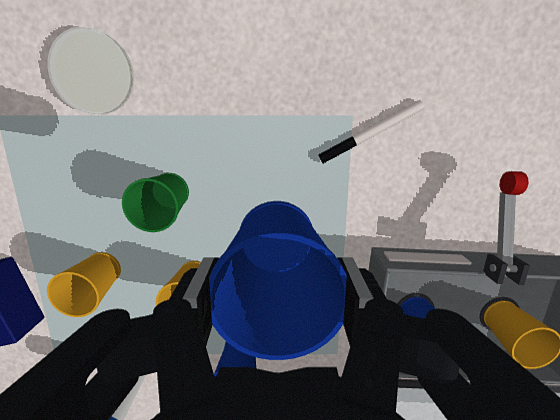

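View pics/e_scene.png

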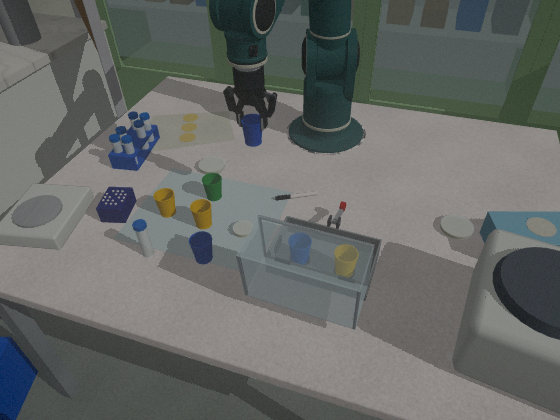

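View pics/e_look.png

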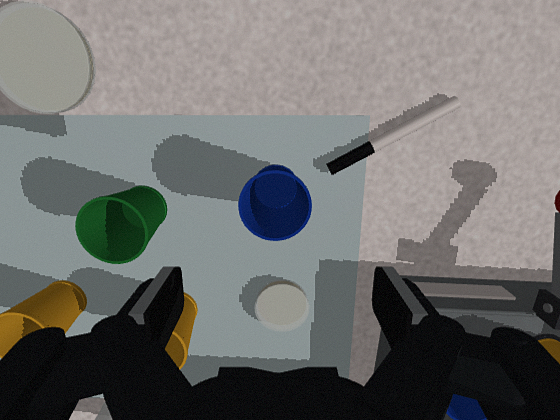

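```bash
python3 - <<'E'
import cv2
i=cv2.imread("pics/e_scene.png")[80:150,215:285];cv2.imwrite("pics/e_sc2.png",cv2.resize(i,None,fx=8,fy=8,interpolation=cv2.INTER_CUBIC))
from h import *
f,T=grab_wrist();W=cloud(f,T)
m=mask(f["color"],"blue")>0
p=bot.read_ee_pos();s=m&(np.hypot(W[...,0]-p[0],W[...,1]-p[1])<40)&(W[...,2]>p[2]-130)
q=W[s];print(p,q[:,2].max()-p[2],np.percentile(q[:,2],[90,97,99.5])-p[2], circ(q[q[:,2]>np.percentile(q[:,2],99.5)-5][:,:2]))
f=grab_frame("scene");W=cloud(f)
d=(f["color"].max(2)<45)&(np.hypot(W[...,0]-p[0],W[...,1]-p[1])<70)&(W[...,2]>200)
print("dark low",np.percentile(W[d][:,2],[0.5,2,5])-p[2])
m=mask(f["color"],"blue")>0
s=m&(np.hypot(W[...,0]-p[0],W[...,1]-p[1])<50)&(W[...,2]>p[2]-150);print("blue z",np.percentile(W[s][:,2],[1,99])-p[2])
E
```

```text
[ 434.8420482  -103.38248177  329.22790485] 10.387265630026434 [-45.92183949 -45.08645918 -44.45709614] [ 434.39611015 -102.38204859   27.92640544]
dark low [-40.10859649 -22.79250741 -12.58438323]
blue z [-113.45110708  -44.76528555]
```

View pics/e_sc2.png

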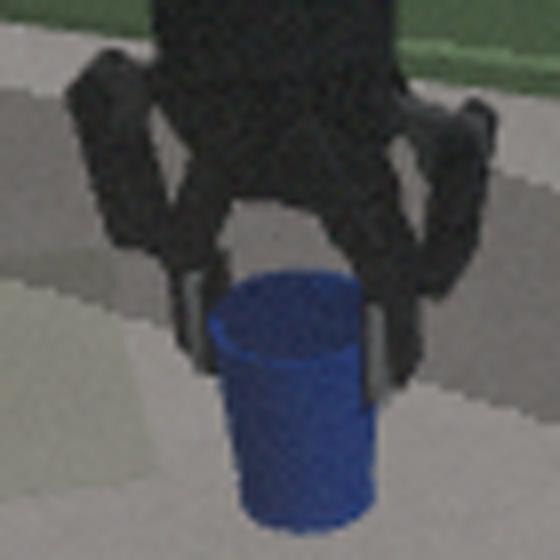

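```bash
cat >> h.py <<'E'
BASE=dict(blue=(626.4,87.2),yellow=(632.4,206.5))
def place(col,n,f=6.5,xy=None,a=A):
    "n = number of pots already on base"
    x,y=BASE[col] if xy is None else xy
    rim=76+28.5*n   # rim of present top, approx
    bot.move_ptp([x,y,330],ori(a))
    print("  at stack w",bot.read_gripper_width(),bot.read_contact_force().round(2))
    w,T=grab_wrist();cv2.imwrite(f"pics/hold_{col}{n}.png",w["color"])
    W=cloud(w,T);p=bot.read_ee_pos();m=mask(w["color"],col)>0
    q=W[m&(np.hypot(W[...,0]-p[0],W[...,1]-p[1])<40)&(W[...,2]>p[2]-130)]
    if len(q)<100: print("POT LOST?",len(q));return False
    top=np.percentile(q[:,2],99)-p[2]; print("  held rim rel",top.round(1),circ(q[q[:,2]>p[2]+top-5][:,:2]).round(1),p.round(1))
    if not(-52<top<-40): print("slipped");return False
    zc=rim+29.5-top
    bot.servo_line([x,y,zc+18],max_speed=150)
    r=bot.servo_line([x,y,zc-5],max_speed=10,f_stop=f)
    p=bot.read_ee_pos();print("  pressed",r,p.round(2),"expected contact",round(zc,1),bot.read_contact_force().round(2),"t",bot.read_t())
    return r,zc
E
python3 - <<'E'
from h import *
print(place("blue",0))
f=grab_frame("scene");cv2.imwrite("pics/f_scene.png",f["color"])
f,T=grab_wrist();cv2.imwrite("pics/f_wrist.png",f["color"])
E
```

```text
at stack w 0.6464321024148091 [ 0.34 -0.43 -0.42]
  held rim rel -44.9 [625.7  86.4  27.9] [626.   85.3 330.5]
  pressed True [626.58  87.85 149.87] expected contact 150.4 [0.08 0.47 3.94] t 15.575
(True, np.float64(150.37834169970137))
```

View pics/f_scene.png

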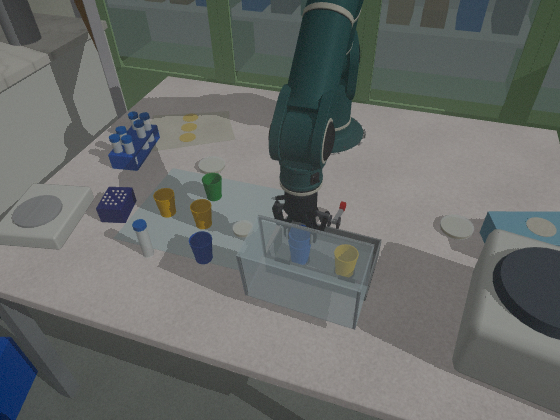

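View pics/f_wrist.png

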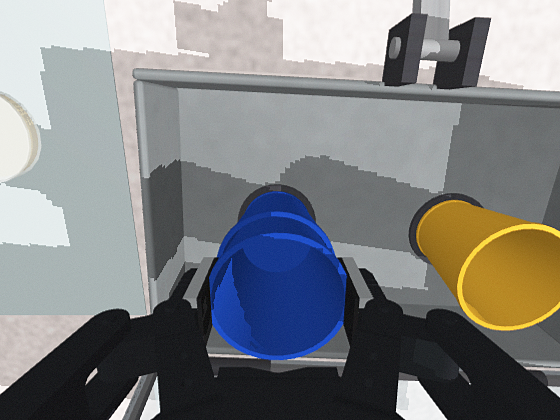

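```bash
python3 - <<'E'
from h import *
for _ in range(4): print(bot.read_contact_force().round(2),bot.read_ee_pos().round(2)); bot.dwell(0.05)
r=bot.servo_line([626.4,87.2,144],max_speed=8,f_stop=3.8)
for _ in range(4): print(r,bot.read_contact_force().round(2),bot.read_ee_pos().round(2)); bot.dwell(0.05)
E
```

```text
[ 0.08 -2.07  4.85] [626.56  87.89 149.86]
[ 2.07 -0.57  4.87] [626.53  87.86 149.84]
[0.28 0.21 4.17] [626.54  87.91 149.84]
[0.39 0.25 4.64] [626.51  87.91 149.85]
True [ 0.22 -0.35  3.96] [626.69  87.87 149.52]
True [ 0.08 -0.08  3.61] [626.66  87.88 149.5 ]
True [-0.13 -0.68  6.03] [626.71  87.9  149.52]
True [0.02 0.76 5.3 ] [626.69  87.87 149.53]
```

```bash
cat >> h.py <<'E'
def release(xy,zc):
    hand.move_gripper(1.0)
    p=bot.read_ee_pos()
    bot.servo_line([p[0],p[1],p[2]+120],max_speed=150)
def rimz(col,xy,lo,hi):
    f,T=grab_wrist();W=cloud(f,T);m=cv2.morphologyEx(mask(f["color"],col),cv2.MORPH_CLOSE,np.ones((3,3)))>0
    s=m&(np.hypot(W[...,0]-xy[0],W[...,1]-xy[1])<33)&(W[...,2]>lo)&(W[...,2]<hi)
    q=W[s];
    if len(q)<30: return None
    t=np.percentile(q[:,2],97);r=q[q[:,2]>t-4]
    c=circ(r[:,:2])
    # rim plane: max z per angular sector
    an=np.arctan2(r[:,1]-c[1],r[:,0]-c[0]);o=[]
    for k in range(8):
        ss=r[(an>=-np.pi+k*np.pi/4)&(an<-np.pi+(k+1)*np.pi/4),2]
        o.append(round(float(np.percentile(ss,90)),1) if len(ss)>3 else None)
    return c.round(1),round(float(t),2),o,f
E
python3 - <<'E'
from h import *
release(None,None)
bot.move_ptp([626.4,87.2,285],ori(A))
r=rimz("blue",(627,88),85,125);print(r[:3]);cv2.imwrite("pics/g_wrist.png",r[3]["color"])
r=rimz("yellow",(632,207),65,95);print(r and r[:3])
print(bot.read_t())
for o in pots(grab_frame("scene"),64,120): print(o)
E
```

```text
(array([626.5,  88.9,  28.1]), 105.64, [105.5, 105.8, 105.5, 105.5, 105.4, 105.0, 105.0, 105.0])
(array([632.7, 207.2,  28.2]), 77.47, [77.3, 77.2, 77.3, 77.0, 77.1, 77.0, 77.1, 77.5])
18.0667
('blue', array([138., 118.]), array([ 279.1, -601.8,   32.9]), np.float64(110.2), 186, np.int32(193))
('blue', array([131., 148.]), array([ 375.2, -587.5,   32.1]), np.float64(110.1), 238, np.int32(1198))
('blue', array([139., 225.]), array([ 725.4, -306.5,   12.7]), np.float64(112.2), 134, np.int32(134))
('blue', array([201., 245.]), array([ 693.3, -157.8,   28.1]), np.float64(68.2), 82, np.int32(428))
('yellow', array([165., 202.]), array([ 563.8, -338.4,   27.7]), np.float64(68.3), 87, np.int32(480))
('yellow', array([202., 213.]), array([ 576.5, -215. ,   27.9]), np.float64(68.4), 87, np.int32(500))
('green', array([212., 186.]), array([ 456.7, -237.4,   27.9]), np.float64(68.0), 76, np.int32(374))
```

View pics/g_wrist.png

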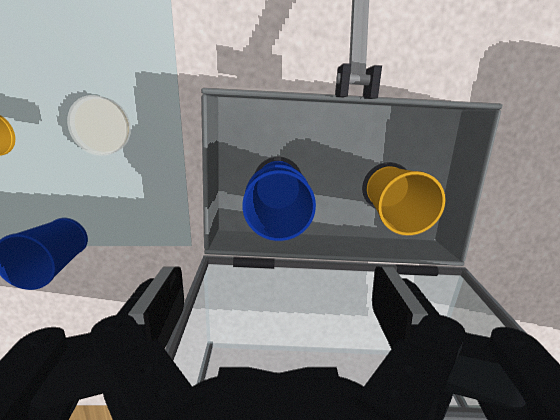

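```bash
cat >> h.py <<'E'
def press_on(col,z,f=4.5):
    x,y=BASE[col]
    F=np.mean([bot.read_contact_force()[2] for _ in range(1)]+[(bot.dwell(.03),bot.read_contact_force()[2])[1] for _ in range(4)])
    print("  force",F.round(2))
    if F<5.5:
        r=bot.servo_line([x,y,z-6],max_speed=8,f_stop=f)
        print("  again",r,bot.read_ee_pos().round(2),np.mean([(bot.dwell(.03),bot.read_contact_force()[2])[1] for _ in range(4)]).round(2))
def one(col,n,xy):
    c=pick(xy,col,pic=f"look_{col}{n}")
    if c is None: return
    r=place(col,n)
    if not r or not r[0]: print("STOP",r);return
    z=bot.read_ee_pos()[2]
    if abs(z-r[1])>4: print("odd height, not releasing");return
    press_on(col,z)
    release(None,None)
    x,y=BASE[col];rim=76+28.5*(n+1)
    bot.move_ptp([x,y,rim+180],ori(A))
    q=rimz(col,(x,y),rim-15,rim+15);print("  rim",q and q[:3]);cv2.imwrite(f"pics/after_{col}{n}.png",q[3]["color"] if q else grab_wrist()[0]["color"])
    for o in pots(grab_frame("scene"),64,85): print("  scene",o[0],o[1],o[2],o[3])
    print("t",bot.read_t())
E
python3 - <<'E'
from h import *
one("yellow",0,(576,-215))
E
```

```text
look yellow [274. 204.] [ 576.1 -215.3   27.9] 70.0
  grip 0.6467762792604862 [ 576.7 -215.5  116.1] t 21.1917
  lifted 0.6422674157504681
  at stack w 0.651087504945309 [ 0.65 -0.24 -0.32]
  held rim rel -44.9 [632.6 205.7  27.9] [632.8 204.8 330.1]
  pressed True [632.28 207.43 152.1 ] expected contact 150.4 [0.51 1.35 0.48] t 26.75
  force 0.54
  again True [632.45 207.46 150.03] 4.94
  rim (array([632.3, 208.6,  28.1]), 106.0, [105.6, 106.0, 106.0, 105.8, 105.7, 105.4, 105.3, 105.6])
  scene blue [202. 246.] [ 693.2 -157.5   28. ] 68.1
  scene yellow [165. 202.] [ 563.9 -338.8   27.8] 68.8
  scene green [213. 185.] [ 456.8 -237.    27.9] 68.1
t 29.1667
```

```bash
cat >> h.py <<'E'
def Fz(k=6): return np.mean([(bot.dwell(.03),bot.read_contact_force()[2])[1] for _ in range(k)])
def press_on(col,z,f=None):
    x,y=BASE[col]
    for i in range(5):
        F=Fz();p=bot.read_ee_pos();print("  force",F.round(2),p.round(2))
        if F>6.3: break
        bot.servo_line([x,y,p[2]-4],max_speed=8,f_stop=8.3-F)
E
python3 - <<'E'
from h import *
one("yellow",1,(564,-338))
E
```

```text
look yellow [274. 203.] [ 563.4 -338.8   27.9] 70.0
  grip 0.6416257010051236 [ 563.9 -339.   116.1] t 33.05
  lifted 0.6402469104565881
  at stack w 0.6503204712542449 [-0.04 -0.12  0.43]
  held rim rel -44.7 [632.5 206.   27.9] [632.8 205.1 330.1]
  pressed True [632.49 207.2  178.85] expected contact 178.7 [-0.03  0.73  3.6 ] t 38.9583
  force 3.33 [632.42 207.3  178.8 ]
  force 4.59 [632.55 207.4  177.46]
  force 6.09 [632.71 207.4  177.32]
  force 6.03 [632.83 207.42 177.27]
  force 6.15 [632.96 207.39 177.24]
  rim (array([633. , 208.6,  28.2]), 133.31, [133.2, 133.6, 133.1, 132.9, 132.4, 132.5, 132.5, 133.1])
  scene blue [201. 246.] [ 693.2 -157.9   27.9] 68.2
  scene green [213. 186.] [ 457.6 -237.4   27.9] 68.6
t 42.85
```

```bash
python3 - <<'E'
from h import *
one("blue",1,(693,-158))
f=grab_frame("scene");cv2.imwrite("pics/h_scene.png",f["color"])
f=grab_frame("top");cv2.imwrite("pics/h_top.png",f["color"])
E
```

```text
look blue [274. 204.] [ 693.1 -158.    27.9] 69.9
  grip 0.6461151214658856 [ 693.7 -158.2  116.2] t 46.15
  lifted 0.6427695279497828
  at stack w 0.6476838947270487 [ 0.67 -0.97  0.11]
  held rim rel -44.9 [626.5  86.5  27.9] [626.9  85.2 330. ]
  pressed True [626.64  87.52 178.33] expected contact 178.9 [0.55 0.09 4.24] t 51.1167
  force 4.65 [626.58  87.59 178.31]
  force 4.92 [626.7   87.73 177.51]
  force 5.85 [626.86  87.74 177.42]
  force 6.25 [627.01  87.75 177.35]
  force 6.0 [627.12  87.75 177.29]
  rim (array([627.2,  88.9,  28.1]), 133.2, [133.1, 133.5, 133.0, 132.9, 132.5, 132.5, 132.6, 133.0])
  scene green [213. 185.] [ 457.2 -237.7   28. ] 68.3
t 54.95
```

View pics/h_scene.png

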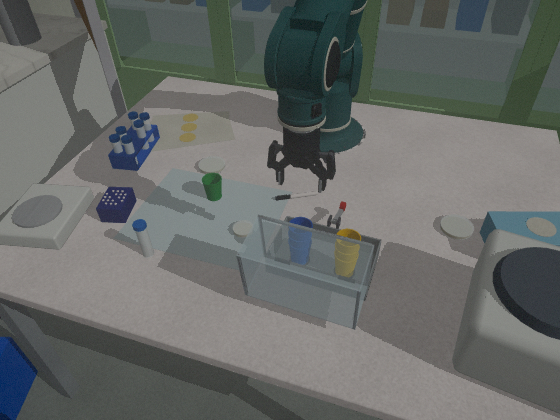

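```bash
ls pics
```

```text
a_scene.png
a_top.png
a_topc.png
a_wrist.png
after_blue1.png
after_yellow0.png
after_yellow1.png
b_wrist.png
c_scene.png
c_top.png
c_wrist.png
d_top.png
d_wrist.png
e_held.png
e_look.png
e_sc2.png
e_scene.png
f_scene.png
f_wrist.png
g_wrist.png
h_scene.png
h_top.png
hold_blue0.png
hold_blue1.png
hold_yellow0.png
hold_yellow1.png
look_blue1.png
look_yellow0.png
look_yellow1.png
```

```bash
python3 - <<'E'
from h import *
a=np.radians(86.5)
bot.move_ptp([435,157,230],ori(a))
f,T=grab_wrist();m=mask(f["color"],"red");n,l,s,ce=cv2.connectedComponentsWithStats(m);W=cloud(f,T)
for i in range(1,n):
  if s[i,4]>50: print("red",s[i],ce[i],np.nanmedian(W[l==i],0),onplane(f,ce[i],58,T))
r=bot.servo_line([435,157,107],max_speed=90,f_stop=8)
print(r,bot.read_ee_pos().round(1))
if not r:
    hand.move_gripper(0.0,f_grip=60)
    print(bot.read_gripper_width(),bot.read_contact_force().round(1),bot.read_ee_pos().round(1),bot.read_t())
    f,T=grab_wrist();cv2.imwrite("pics/i_wrist.png",f["color"])
E
```

```text
red [269 193  17  29 455] [276.92307692 207.27472527] [434.27411935 157.66422614  59.46591177] [[435.10840999 157.67694735  58.        ]]
False [435.2 157.2 107.4]
0.1480853549449501 [-1.1 -2.1  4. ] [435.  156.8 107.1] 58.15
```

View pics/i_wrist.png

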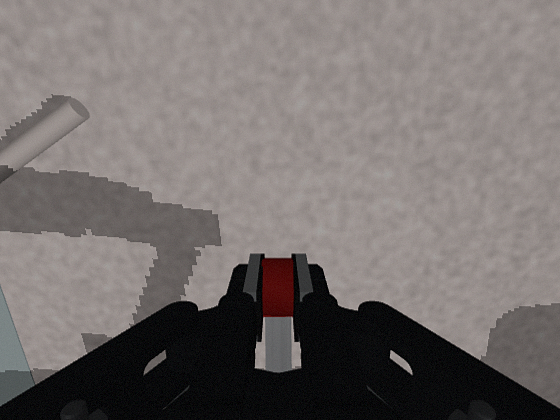

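```bash
python3 - <<'E'
from h import *
z0=bot.read_ee_pos()[2];x0,y0=435,156.9
d=np.array([-.998,.061])
for t in [.1,.2,.3,.4,.5]:
    off=95*(np.cos(t-.3)-np.cos(.3)); dz=95*(np.sin(t-.3)+np.sin(.3))
    r=bot.servo_line([x0+d[0]*off,y0+d[1]*off,z0+dz],max_speed=25,f_stop=30)
    print(round(dz,1),r,bot.read_ee_pos().round(1),bot.read_contact_force().round(1),round(bot.read_gripper_width(),3))
r=bot.servo_line([x0,y0,z0+60],max_speed=20,f_stop=18)
print(r,bot.read_ee_pos().round(1),bot.read_contact_force().round(1),round(bot.read_gripper_width(),3),bot.read_t())
f,T=grab_wrist();cv2.imwrite("pics/j_wrist.png",f["color"])
f=grab_frame("scene");cv2.imwrite("pics/j_scene.png",f["color"])
E
```

```text
9.2 False [433.2 156.9 116.4] [ 4.5 -2.9 -2.6] 0.153
18.6 False [432.  157.  125.9] [ 7.3 -4.  -3. ] 0.152
28.1 False [431.7 157.  135.5] [ 7.6 -3.8 -2.2] 0.151
37.6 False [432.2 157.  145. ] [ 7.6 -3.1 -0.6] 0.148
46.9 False [433.6 156.9 154.3] [ 9.1 -2.6 -2.6] 0.152
False [436.4 156.8 167.5] [12.7 -2.6 -7.4] 0.15 61.6833
```

View pics/j_wrist.png

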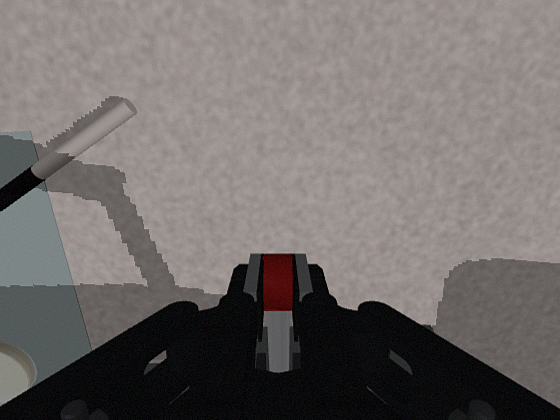

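View pics/j_scene.png

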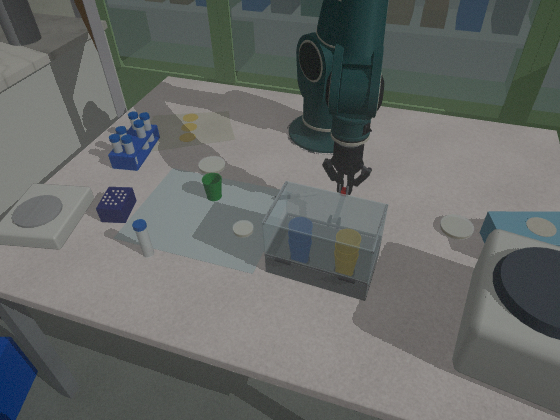

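```bash
python3 - <<'E'
from h import *
hand.move_gripper(1.0)
p=bot.read_ee_pos()
bot.servo_line([p[0],p[1],270],max_speed=80)
hand.move_gripper(0.0)
bot.move_ptp([436,156.5,215],ori(np.pi/2))
f,T=grab_wrist();m=mask(f["color"],"red");n,l,s,ce=cv2.connectedComponentsWithStats(m);W=cloud(f,T)
for i in range(1,n):
  if s[i,4]>50: print("red",s[i],ce[i],np.nanmedian(W[l==i],0),onplane(f,ce[i],110,T))
bot.move_ptp([222,584,304],ori(np.radians(69)))
f=grab_frame("scene");cv2.imwrite("pics/k_scene.png",f["color"])
f=grab_frame("top");cv2.imwrite("pics/k_top.png",f["color"])
a=cv2.imread("pics/a_top.png");d=cv2.absdiff(a,f["color"]).max(2);cv2.imwrite("pics/k_diff.png",d*3)
W=cloud(f)
for uv in [(207,168),(258,200),(155,137)]: print(uv,W[uv[1],uv[0]].round(1))
print(bot.read_t())
E
```

```text
red [267 226  25  28 613] [279.27243067 240.73409462] [432.87785272 157.59914815 114.37332423] [[434.62631923 157.7612901  110.        ]]
(207, 168) [608.2 139.5 181.4]
(258, 200) [533.3  22.  134.6]
(155, 137) [685.5 263.  181.9]
66.9417
```

View pics/k_top.png

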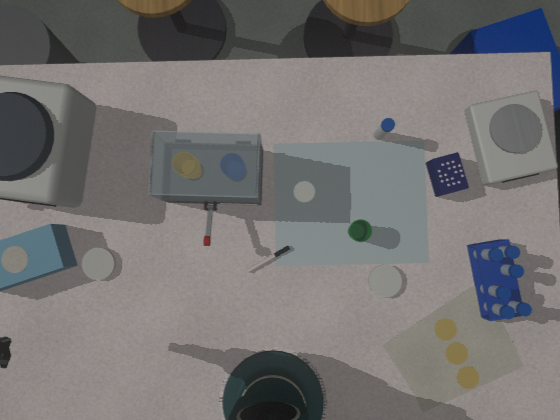

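View pics/k_scene.png

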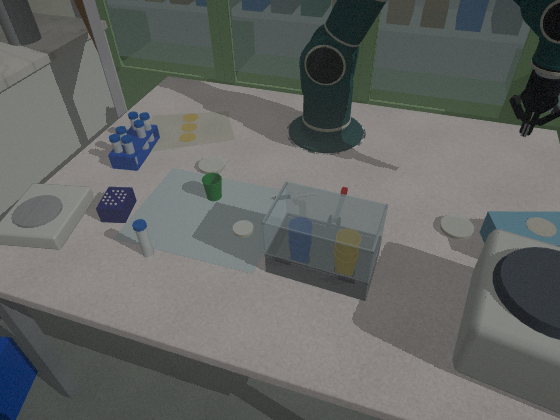

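View pics/k_diff.png

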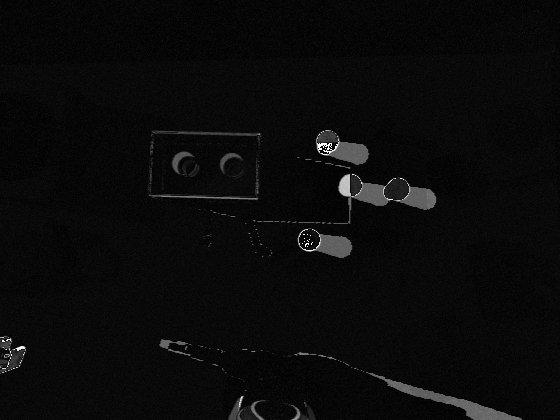

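```bash
python3 - <<'E'
import cv2,numpy as np
o=[]
for n in ["a_top","k_top"]:
    i=cv2.imread(f"pics/{n}.png")[120:250,140:275];o.append(cv2.resize(i,(395,380),interpolation=cv2.INTER_CUBIC))
cv2.imwrite("pics/k_cmp.png",np.hstack(o))
o=[]
for n in ["a_scene","k_scene"]:
    i=cv2.imread(f"pics/{n}.png")[175:300,255:395];o.append(cv2.resize(i,(395,353),interpolation=cv2.INTER_CUBIC))
cv2.imwrite("pics/k_cmp2.png",np.hstack(o))
E
```

```text
(no output)
```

View pics/k_cmp.png

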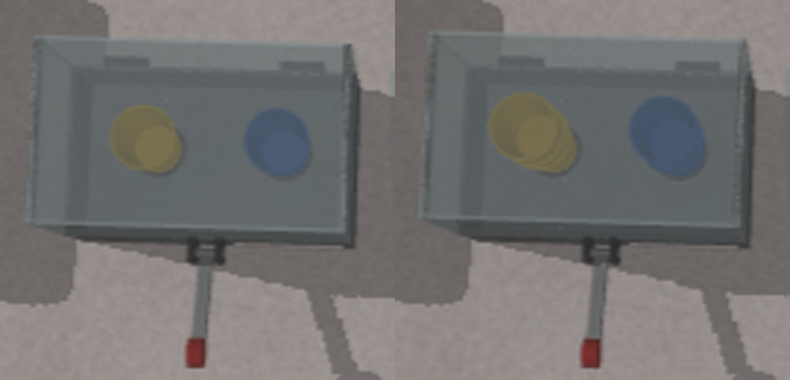

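View pics/k_cmp2.png

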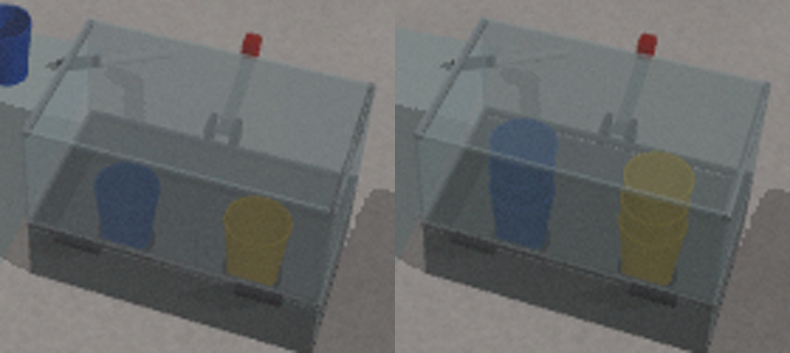

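```bash
python3 - <<'E'
from h import *
a=np.radians(86.5)
hand.move_gripper(1.0)
bot.move_ptp([435,157,270],ori(a))
r=bot.servo_line([435.5,157,156],max_speed=80,f_stop=8)
print(r)
hand.move_gripper(0.0,f_grip=110)
p=bot.read_ee_pos();print(bot.read_gripper_width(),p.round(1),bot.read_contact_force().round(1))
for k in range(4):
    r=bot.servo_line([436+k*.5,157,p[2]+2.5*(k+1)],max_speed=8,f_stop=22)
    print(r,bot.read_ee_pos().round(2),bot.read_contact_force().round(1),bot.read_gripper_width())
    if r or bot.read_contact_force()[2]<-22: break
f=grab_frame("top");cv2.imwrite("pics/l_top.png",f["color"])
E
```

```text
False
0.14605698835744238 [435.4 156.8 156. ] [-2.2 -2.9  4.8]
True [435.81 156.8  157.38] [ 4.4 -0.6 -1.9] 0.14612112407053218
```

```bash
python3 - <<'E'
from h import *
p=bot.read_ee_pos()
for k in range(4):
    r=bot.servo_line([436,157,p[2]+1.5*(k+1)],max_speed=8,f_stop=26)
    print(r,bot.read_ee_pos().round(2),bot.read_contact_force().round(1)); bot.dwell(.1); F=bot.read_contact_force(); print(F.round(1))
    if F[2]<-20: break
f=grab_frame("top");cv2.imwrite("pics/l_top.png",f["color"])
i=cv2.imread("pics/a_top.png")
o=[cv2.resize(x[120:250,140:275],(395,380),interpolation=cv2.INTER_CUBIC) for x in (i,f["color"])];cv2.imwrite("pics/l_cmp.png",np.hstack(o))
E
```

```text
True [435.8  156.85 157.4 ] [ 5.5  0.6 -4.9]
[ 5.5  0.9 -6. ]
True [435.82 156.89 157.43] [ 5.9  0.3 -6.7]
[ 5.9  1.4 -7.8]
True [435.78 156.93 157.39] [ 6.   1.2 -5.8]
[ 4.8  1.2 -7.9]
True [435.78 156.99 157.41] [ 5.   0.8 -5. ]
[ 4.8  0.7 -5.8]
```

View pics/l_cmp.png

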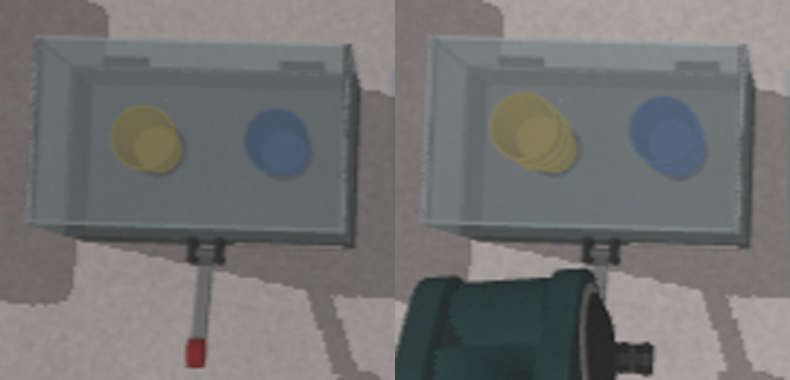

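```bash
python3 - <<'E'
from h import *
hand.move_gripper(1.0)
p=bot.read_ee_pos()
bot.servo_line([p[0],p[1],270],max_speed=60)
bot.move_ptp([222,584,304],ori(np.radians(69)))
f=grab_frame("top");fs=grab_frame("scene")
d=[]
for n,x in (("a_top",f),("a_scene",fs)):
    i=cv2.imread(f"pics/{n}.png")
    c=(slice(120,250),slice(140,275)) if n=="a_top" else (slice(175,300),slice(255,395))
    d.append(np.hstack([cv2.resize(y[c],(395,295),interpolation=cv2.INTER_CUBIC) for y in (i,x["color"])]))
cv2.imwrite("pics/m_cmp.png",np.vstack(d))
cv2.imwrite("pics/m_diff.png",cv2.absdiff(cv2.imread("pics/a_top.png"),f["color"]).max(2)*3)
print(bot.read_t())
E
```

```text
78.1083
```

View pics/m_cmp.png

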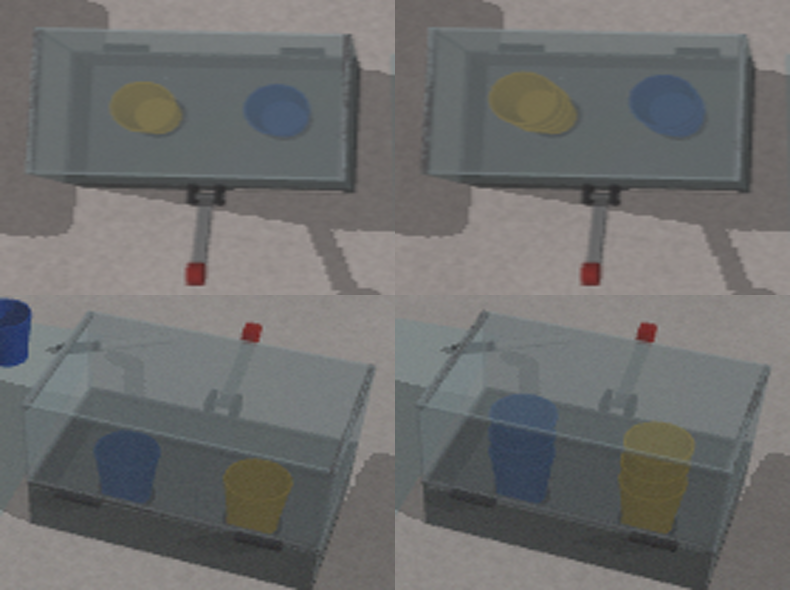

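View pics/m_diff.png

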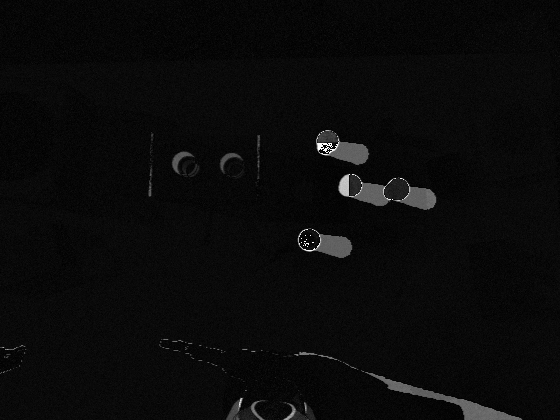

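The picture shows the hood back in its starting position. The difference image changes only at the four pot spots, such as (328,142) and (309,239), at the stacks at (186,163) and (232,165), along the hood's side edges and at the arm. I'm handing the job in.

```bash
python3 - <<'E'
from h import *
bot.finish_job()
E
```

```text
the job is handed in; nothing more can be done
```

I put away all four loose pots and handed the job in at about 78 s, within the 210 s limit. There were two blue and two yellow, and each is nested on the base of its own colour.

- **Hood opening:** I pressed the lever down to its stop, and the picture showed the hood standing wide open behind the tray.
- **Bedding:** I pushed each pot in at about 5–6 N steady. The rims measured about 105.5 mm and 133 mm above the bench. That puts each pot roughly 28 mm above the rim below, and level to within about 1 mm. The first yellow was the least certain, at about 28.7 mm. The second yellow's push bedded it further: the two pots on the yellow base then averaged 27.9 mm.
- **Hood shutting:** I eased the lever up at about 25 mm/s. A check against the first picture showed it about 1 mm short of its top, with the hood a few millimetres open. I pinched the knob again and raised it to its stop.
- **Last check:** the hood edges and knob matched the starting picture. The green pot, dishes, marker, tube and tip box had not moved, and the arm was clear of everything.

The final comparison covers the hood and the bench. The rim heights were measured before the hood closed and not re-measured through it.

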